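# Send a moon sculpture out on its ware board

## Robot

A 6-joint arm with a two-finger parallel gripper is mounted at the origin on the work surface. World frame = base frame: x ahead of the robot, y to its left, z up, the work surface at z = 0. Lengths are in m, angles in degrees, forces in N, time in s.
With the tool pointing down it reaches from about 0.35 to 0.875 m from the base axis. Payload 4.2 kg.
Tool frame: the origin (TCP) lies midway between the tips of the shut fingers; the grasp point (between the pads) lies 19 mm behind it; z points along the fingers, y is the line along which they close (so a half turn about z gives the same grasp; the last joint's range is limited). The gripper opens to 87 mm and grips with 3 to 60 N. Pads are 19 mm wide; open, the fingers measure 117 mm over their backs; the gripper's body (75 mm by 190 mm) begins 51 mm behind the grasp point.
Start: joints at [-51.761, 22.042, 0.453, 0, -68.411, -14.817], TCP at [0.248, -0.573, 0.202] pointing down, gripper open.
Joint ranges: [-179.83, 179.83], [-69.29, 118.12], [-61.27, 80.66], [-181.25, 117.63], [-171.15, -9.14], [-177.46, 177.46]. Speed limits (degrees/s): [159.86, 159.86, 180, 180, 180, 180].

## Interface

Orientations are given as a 3x3 rotation matrix whose columns are the frame's x, y, z axes.
In Python, from station import r, cams gives the robot as it stands.
- The arm moves only by the tool play_rows, never from a script. Its argument "commands" is text: rows parted by semicolons, each of 6 numbers parted by spaces: the shift along the world's x, y, z normalised to -1 to 1, where 1 is 30 mm, then the turn, a rotation vector about the world's x, y, z normalised to -1 to 1, where 1 is 0.15 rad. A call has 1 to 20 rows; each row shifts and turns the commanded pose from where the row before left it; what a row does not reach is not made up. A row lasts 1/10 s, in which the tool goes at most 50 mm and 8.59 degrees, less where a joint would pass 70% of its speed; a pose out of reach is approached as far as the arm can. A call with a number of a shift or a turn outside -1 to 1 is refused whole. A call with a gripper value outside its range is refused whole. "grip" is the finger opening in mm, from 0 to 87, set as the call begins (left out, the last holds). The fingers move at their own pace and stop on an object; the grip force is fixed at half the most. Time passes only in rows, so rows that do not move let the fingers close. It gives the time, the measured TCP pose, the force, the opening and the grip force at its end, in the units of the state.
- r.sense(): the state, without advancing time (a new reading comes with each control period).
- cams.capture(name): name is "side" or "top"; returns (picture, depth): 384x512x3 uint8, blue, green, red; 384x512 float32, m along the optical axis (not along the pixel's ray), 0 where there is no reading.
- cams.camera_info(name): a dict with "mtx" (3x3 intrinsics, pixels), "R" (3x3) and "t" (3): a world point X has camera coordinates R X + t. Camera axes: x right, y down, z forward; pixel columns grow to the right and rows downward; lengths in m; the calibration is good to about 2 mm. A picture is of the moment at which its call begins. camera_info takes no time and is no camera call.
- r.finish_job(): hands the job in; it is judged then, once.
The state is a dict: "time_s": time; "joints": joint angles; "joint_velocities": joint speeds; "effort": joint torques, N m; "tcp_pos": TCP position; "ee_rot": TCP orientation; "wrist_force": force on the tool from outside, world axes, zero at the start; "moment": the same for the moment, N m; "gripper_width": opening from 0.0 (shut) to 1.0 (fully open); "gripper_force": force on a finger pad.
Only numpy, scipy, OpenCV 4.12 (cv2) and the standard library are available. Lean on these libraries where they do the work, as an engineer would, in place of code of your own. Each camera call takes 0.05 s, during which the arm holds its last target. There are 200 camera calls.

## Task

Take the green glaze bead from the purple pocket tray and stand it in the white dish on the ware board. Then slide the board, without lifting it off its riser or letting the moon sculpture on it fall, straight out over the riser's yellow edge until the red line across the board lines up with that edge. The board would tip there, so keep hold of it: finish while still holding the board level and still, with the bowl, the jar and the other two beads left where they are.

Things in the scene. Friction and masses are not known exactly. Their poses are not given: they have to be found in the camera images.
- riser: Fixed brown wooden riser: top 140 mm (its x) by 240 mm (its y), 60 mm high, on two legs. Origin: centre of its underside, on the table. The board slides out toward the riser's own -y; there its top edge is painted yellow.
- riser_edge (a point): Middle of the riser's yellow top edge, 120 mm toward the riser's -y from its centre, at the level of its top (60 mm).
- board: Loose plywood board flat on the riser, 100 mm wide (x), 360 long (y), 16 thick, 0.4 kg. Origin: centre of underside. Its -y end goes outward and carries the moon; near its +y end is a grip block. The red line starts 90 to 130 mm inward of the yellow edge, board within 0.08 rad of square. With the line at the edge it tips unless held down at the block with about 1.5 to 3 N.
- board_mark (a point): Middle of the red line painted across the board's top and down its sides (4 mm wide), 20 mm toward -y from the board's centre; this point is on the board's top face.
- board_dish (a point): Centre of the inner floor of the square white dish fixed on the board, 45 mm toward +y from the board's centre, 4 mm above the board's top face. Inside 32 mm square, outside 40 mm, rim 8 mm above the floor.
- board_grip (a point): Middle of the dark wooden grip block fixed on the board, 155 mm toward +y from the board's centre: 50 mm wide (board x), 22 mm thick (board y), 40 mm tall, this point 20 mm above the board's top face. Can be pinched from above.
- moon: Fired grey-brown crescent moon sculpture standing loose on the board, about 112 mm tall on a round foot of 72 mm diameter, 0.38 to 0.54 kg. Origin: centre of the foot's underside, about 130 mm toward -y from the board's centre. Topples if jerked.
- tray: Fixed purple pocket tray 160 mm (x) by 60 mm (y), 18 mm high, with three 26 mm square pockets 10 mm deep in a row along its x, 47 mm apart, one bead standing in each. Origin: centre of its underside.
- bead_green: Green glazed barrel bead standing upright, 20 mm diameter, 28 mm tall, 20 g; it sticks 18 mm out of its pocket, whose floor is 8 mm above the table. Origin: centre of its underside. Which pocket it is in varies.
- bead_white: White bead of the same size, to be left in its pocket.
- bead_orange: Orange bead of the same size, to be left in its pocket.
- bowl: Dark water bowl, 120 mm across, 50 mm high, to be left alone. Origin: centre of its underside.
- jar: White glaze jar with a red lid, 68 mm across, 75 mm tall, to be left alone. Origin: centre of its underside.
Not all that is in view belongs to the job. What is shaped like the moon but blue or turquoise is not meant.

How it is judged:
By the outcome, as a careful person would: the job done as asked, in the order asked, and still so for the second after the job is handed in, while the arm keeps its last pose, push and grip.
It also fails if it takes over 54 s, if anything falls off the work surface, if the arm or the gripper's body presses on something with over 40 N, if the wrist force passes 120 N, or if a joint passes its speed limit or range.

## Working session

There is one attempt and no reset: what is moved stays moved. The work goes in short steps, Python scripts to look and compute and a tool call to move; the robot and the scene stay as the last step left them, time stands still between calls to the robot, and variables do not carry over. Pictures are saved under pics/ and viewed, at most 10 in all, crops included, and the job is handed in when it is done.

Besides the shell and the picture viewer there is one more tool, called after "Emit:" as name(argument=value, ...) on one line, values as JSON. play_rows: Moves the arm, as the interface text tells. Scaled input: -1 to 1 covers 30 mm each way for a shift and 0.15 rad each way for a turn. Its arguments: {"type":"object","properties":{"commands":{"type":"string"},"grip":{"type":"number"}},"required":["commands"]}

```bash
ls; mkdir -p pics
python3 - <<'E'
from station import r, cams
import cv2, numpy as np
s=r.sense(); print({k:np.round(v,3).tolist() for k,v in s.items()})
for n in("side","top"):
    p,d=cams.capture(n); cv2.imwrite(f"pics/{n}0.png",p); np.savez(f"{n}0.npz",p=p,d=d)
    i=cams.camera_info(n); print(n,i)
E
```

```text
pics
{'time_s': 0.0, 'joints': [-51.761, 22.092, 0.378, -0.029, -68.41, -14.816], 'joint_velocities': [-0.039, 0.071, 0.002, -0.055, -0.042, 0.017], 'effort': [-0.0, -39.066, 18.741, 4.22, 0.011, -0.0], 'tcp_pos': [0.248, -0.573, 0.201], 'ee_rot': [[-0.918, -0.397, -0.001], [-0.397, 0.918, 0.002], [0.0, 0.002, -1.0]], 'wrist_force': [0.864, 0.525, -0.317], 'moment': [0.035, 0.041, -0.015], 'gripper_force': 0.0, 'gripper_width': 0.996}
side {'mtx': array([[378.42873502,   0.        , 260.48654495],
       [  0.        , 378.42873502, 192.32428555],
       [  0.        ,   0.        ,   1.        ]]), 'R': array([[ 0.97730057, -0.21154678,  0.01146975],
       [-0.10072047, -0.51157242, -0.8533165 ],
       [ 0.18638397,  0.83279146, -0.52126711]]), 't': array([-0.53029902,  0.13058179,  0.87668768])}
top {'mtx': array([[392.4401411 ,   0.        , 254.25007974],
       [  0.        , 392.4401411 , 192.6017819 ],
       [  0.        ,   0.        ,   1.        ]]), 'R': array([[-0.00248923, -0.99999441,  0.00223369],
       [-0.98130034,  0.00201277, -0.19247233],
       [ 0.19246675, -0.00267103, -0.98129986]]), 't': array([-0.02091547,  0.57565101,  0.86808902])}
```

View pics/top0.png

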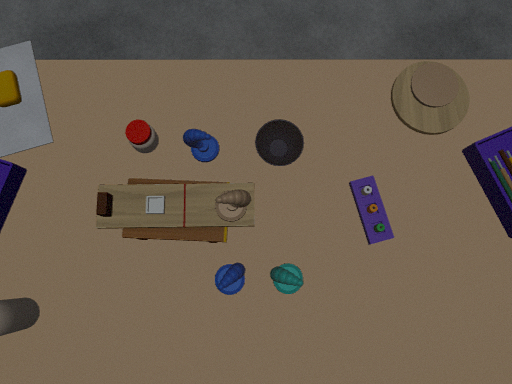

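View pics/side0.png

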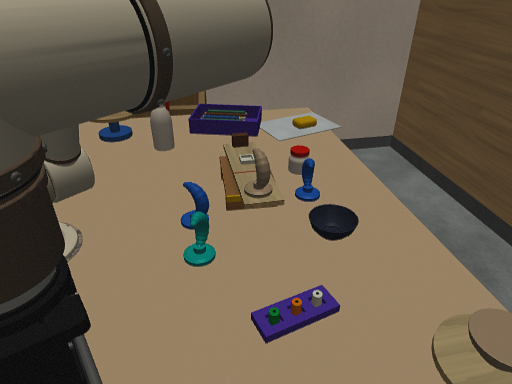

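The top view shows the board at columns 97–254 and rows 183–228. On it are the grip block (104,204), the dish (155,205), the red line at column 184 and the moon (232,205). The yellow edge is at column 228. The tray is at right, with the green bead at (380,227), orange at (373,208) and white at (367,189). The side view agrees: the green bead is at (274,315), and the blue and turquoise moons are decoys.

```bash
cat > h.py <<'E'
import numpy as np, cv2
from station import r, cams
def cloud(n,p=None,d=None):
    """picture, HSV, world points HxWx3"""
    if p is None: p,d=cams.capture(n)
    i=cams.camera_info(n); K=i["mtx"]; v,u=np.mgrid[:d.shape[0],:d.shape[1]]
    c=np.stack([(u-K[0,2])/K[0,0]*d,(v-K[1,2])/K[1,1]*d,d],-1)
    W=(c-i["t"])@i["R"]; W[d==0]=np.nan
    return p,cv2.cvtColor(p,cv2.COLOR_BGR2HSV),W
def ray(n,uv,z):
    """world point at height z seen at pixel uv"""
    i=cams.camera_info(n); K=i["mtx"]
    g=i["R"].T@np.linalg.inv(K)@[uv[0],uv[1],1]; o=-i["R"].T@i["t"]
    return o+g*(z-o[2])/g[2]
def rect(P):
    return cv2.minAreaRect(np.float32(P[:,:2]*1000))
E
python3 - <<'E'
from h import *
f=np.load("top0.npz"); p,H,W=cloud("top",f["p"],f["d"])
h,s,v=[H[...,k].astype(int) for k in range(3)]; x,y,z=W[...,0],W[...,1],W[...,2]
u=np.arange(512)[None,:]+0*h; vv=np.arange(384)[:,None]+0*h
def rep(name,m):
    P=W[m]; print(name,m.sum(),"px",u[m].mean().round(1),vv[m].mean().round(1),"med",np.nanmedian(P,0).round(4),"rect",rect(P), "z",np.nanpercentile(P[:,2],[5,95]).round(4))
box=lambda a,b,c,d:(u>=a)&(u<=b)&(vv>=c)&(vv<=d)
B=box(90,262,170,245)
rep("boardtop",B&(abs(z-.076)<.005))
rep("riser",B&(abs(z-.060)<.006))
rep("yellow",B&(h>20)&(h<32)&(s>200)&(z>.03))
rep("red",B&((h<6)|(h>174))&(s>150)&(abs(z-.076)<.006))
rep("block",box(90,120,185,222)&(z>.105))
rep("dish",box(140,170,190,220)&(s<60)&(z>.07))
for n,b in dict(green=(370,392,218,236),orange=(362,384,200,216),white=(358,378,181,197)).items():
    rep(n,box(*b)&(z>.026))
rep("tray",box(345,398,172,248)&(h>115)&(h<140)&(s>80)&(z>.012))
rep("moonfoot",box(212,255,185,225)&(z>.09))
E
python3 - <<'E'
import cv2
p=cv2.imread("pics/top0.png")
cv2.imwrite("pics/boardcrop.png",cv2.resize(p[170:250,90:260],None,fx=4.5,fy=4.5,interpolation=cv2.INTER_CUBIC))
E
```

```text
boardtop 5369 px 171.7 205.3 med [0.5413 0.1674 0.0752] rect ((544.3493041992188, 158.36785888671875), (100.74507141113281, 360.7947998046875), 0.6780973076820374) z [0.0726 0.0782]
riser 1685 px 175.8 221.9 med [0.4852 0.1583 0.0592] rect ((536.7319946289062, 158.615234375), (349.683837890625, 140.5754852294922), 87.36322784423828) z [0.0565 0.0621]
yellow 42 px 199.8 227.0 med [0.4829 0.0453 0.0605] rect ((556.5404663085938, 164.34133911132812), (272.284423828125, 137.00286865234375), 78.13065338134766) z [0.0583 0.1111]
red 45 px 184.0 203.9 med [0.5477 0.1387 0.0755] rect ((543.7828979492188, 138.45358276367188), (97.8962631225586, 3.1091301441192627), 0.6139371991157532) z [0.0733 0.0771]
block 260 px 102.2 203.1 med [0.5415 0.3105 0.1149] rect ((541.7059326171875, 311.931640625), (49.23629379272461, 23.562149047851562), 0.27734339237213135) z [0.1094 0.118 ]
dish 339 px 154.5 204.4 med [0.5437 0.2046 0.0807] rect ((544.9984130859375, 205.3523406982422), (43.26609802246094, 45.752220153808594), 0.8959845304489136) z [0.0766 0.0886]
green 64 px 380.1 227.0 med [ 0.4959 -0.3202  0.0348] rect ((496.3680419921875, -320.670654296875), (18.270357131958008, 18.619184494018555), 87.7515869140625) z [0.0292 0.0374]
orange 59 px 373.0 207.6 med [ 0.542  -0.3066  0.035 ] rect ((542.984130859375, -306.6894226074219), (17.3062744140625, 18.36819839477539), 1.3763846158981323) z [0.0305 0.0375]
white 59 px 367.0 189.6 med [ 0.5871 -0.2947  0.0345] rect ((586.8146362304688, -295.59967041015625), (17.34710693359375, 17.39923095703125), 1.065889835357666) z [0.0273 0.0378]
tray 1258 px 371.5 209.5 med [ 0.5397 -0.3076  0.0168] rect ((542.6751708984375, -308.03240966796875), (158.87411499023438, 61.74108123779297), 15.387491226196289) z [0.0138 0.0197]
moonfoot 557 px 234.2 200.1 med [0.5382 0.0194 0.1755] rect ((539.9774169921875, 23.149337768554688), (68.436279296875, 58.277748107910156), 72.6704330444336) z [0.0906 0.1882]
```

View pics/boardcrop.png

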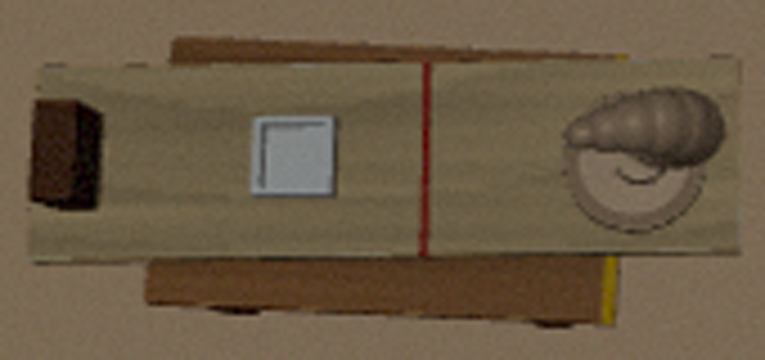

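The crop shows the board turned about 3° relative to the riser: the red line is upright at crop column 426 and the yellow edge is at crop column 610. Next I'll fit the riser properly and cross-check with the side camera.

Run:
```python
from h import *
f=np.load("top0.npz"); p,H,W=cloud("top",f["p"],f["d"])
h,s,v=[H[...,k].astype(int) for k in range(3)]; z=W[...,2]
u=np.arange(512)[None,:]+0*h; vv=np.arange(384)[:,None]+0*h
# riser lower strip (pixels), rays at z=.060
m=(u>115)&(u<235)&(vv>229)&(vv<246)&(abs(z-.06)<.006)
P=W[m]
# outer long edge: per-y-bin min x
e=[(c,max(vv[m&(u==c)])) for c in range(128,225,2) if (m&(u==c)).any()]
E=np.array([ray("top",(c+0.0,q+.5),.06)[:2] for c,q in e])
a=np.polyfit(E[:,1],E[:,0],1); print("long edge -x: x=%.4f*y+%.4f"%tuple(a), "yaw deg",-np.degrees(np.arctan(a[0])))
m2=(u>115)&(u<245)&(vv>172)&(vv<185)&(abs(z-.06)<.005)
e=[(c,min(vv[m2&(u==c)])) for c in range(132,215,2) if (m2&(u==c)).any()]
E2=np.array([ray("top",(c+0.0,q-.5),.06)[:2] for c,q in e])
a2=np.polyfit(E2[:,1],E2[:,0],1); print("long edge +x:",a2,"yaw",-np.degrees(np.arctan(a2[0])))
ym=(u>218)&(u<235)&(vv>225)&(vv<246)&(h>20)&(h<34)&(s>180)
print("yellow px",ym.sum(), [(q,u[ym&(vv==q)].min(),u[ym&(vv==q)].max()) for q in np.unique(vv[ym])])
for q in np.unique(vv[ym]): print(ray("top",(u[ym&(vv==q)].max()+.5,q),.06).round(4))
lm=m; print("left end", [(q,u[m&(vv==q)].min(),ray("top",(u[m&(vv==q)].min()-.5,q),.06)[:2].round(4)) for q in np.unique(vv[m])])
f=np.load("side0.npz"); p,H,W=cloud("side",f["p"],f["d"])
h,s,v=[H[...,k].astype(int) for k in range(3)]; z=W[...,2]
u=np.arange(512)[None,:]+0*h; vv=np.arange(384)[:,None]+0*h
def rep(n,m): print(n,m.sum(),np.nanmean(W[m],0).round(4),rect(W[m]))
rep("green",(h>45)&(h<80)&(s>100)&(z>.028)&(u>262)&(u<286)&(vv>300)&(vv<326))
B=(u>215)&(u<285)&(vv>130)&(vv<215)
rep("board",B&(abs(z-.076)<.004)); rep("red",B&((h<6)|(h>174))&(s>150)&(abs(z-.076)<.006))
rep("block",B&(vv<150)&(z>.112)); rep("yellow",B&(h>20)&(h<32)&(s>200)&(z>.05)&(z<.07))
rep("dish",B&(vv<168)&(s<60)&(z>.07))
```

```text
long edge -x: x=0.0458*y+0.4589 yaw deg -2.6203127285062777
long edge +x: [0.04665025 0.59878841] yaw -2.6709263047978635
yellow px 36 [(np.int64(227), np.int64(225), np.int64(226)), (np.int64(228), np.int64(225), np.int64(226)), (np.int64(229), np.int64(225), np.int64(226)), (np.int64(230), np.int64(225), np.int64(226)), (np.int64(231), np.int64(224), np.int64(226)), (np.int64(232), np.int64(224), np.int64(226)), (np.int64(233), np.int64(224), np.int64(226)), (np.int64(234), np.int64(224), np.int64(226)), (np.int64(235), np.int64(224), np.int64(226)), (np.int64(236), np.int64(224), np.int64(225)), (np.int64(237), np.int64(224), np.int64(225)), (np.int64(238), np.int64(224), np.int64(225)), (np.int64(239), np.int64(224), np.int64(226)), (np.int64(240), np.int64(224), np.int64(225)), (np.int64(241), np.int64(224), np.int64(225))]
[0.4942 0.0419 0.06  ]
[0.4919 0.0419 0.06  ]
[0.4896 0.0419 0.06  ]
[0.4873 0.0419 0.06  ]
[0.485  0.0418 0.06  ]
[0.4827 0.0418 0.06  ]
[0.4804 0.0418 0.06  ]
[0.4781 0.0417 0.06  ]
[0.4758 0.0417 0.06  ]
[0.4735 0.044  0.06  ]
[0.4712 0.044  0.06  ]
[0.468
[... 837 characters left out ...]
323.08685302734375), (18.298744201660156, 18.211328506469727), 77.34544372558594)
board 1364 [0.5352 0.1321 0.0753] ((543.8585815429688, 157.67433166503906), (100.07518005371094, 364.0903015136719), 0.7576751708984375)
red 1 [0.5161 0.1365 0.0762] ((516.1092529296875, 136.48974609375), (0.0, 0.0), 0.0)
block 59 [0.5402 0.269  0.1257] ((531.8762817382812, 180.4796905517578), (287.2226867675781, 47.02831268310547), 85.8074951171875)
yellow 62 [0.479  0.0435 0.0563] ((479.25421142578125, 44.6124382019043), (11.916167259216309, 35.78304672241211), 78.7510757446289)
dish 138 [0.5442 0.2008 0.0832] ((534.9761962890625, 136.95928955078125), (226.94493103027344, 42.4803466796875), 82.62796020507812)
```

Emit:
play_rows(commands="0.4 0.4 -0.1 0 0 -0.05;0.8 0.8 -0.3 0 0 -0.1;0.8 0.8 -0.3 0 0 -0.1;0.8 0.8 -0.3 0 0 -0.1;0.8 0.8 -0.3 0 0 -0.1;0.8 0.8 -0.3 0 0 -0.1;0.8 0.8 -0.3 0 0 -0.1;0.8 0.8 -0.3 0 0 -0.1;0.8 0.8 -0.3 0 0 -0.1;0.8 0.8 -0.3 0 0 -0.1;0.5 0.5 -0.3 0 0 -0.03;0.2 0.2 -0.2 0 0 0;0 0.08 0 0 0 0;0 0 0 0 0 0;0 0 0 0 0 0", grip=70)

```text
time_s: 1.6
tcp_pos: [0.4969, -0.3229, 0.1037]
ee_rot: [[-0.966, -0.258, 0.0], [-0.258, 0.966, -0.0], [-0.0, -0.0, -1.0]]
wrist_force: [-0.9, -0.7, 0.2]
gripper_width: 0.808
gripper_force: 0.0
```

Emit:
play_rows(commands="0 0.05 -0.4 0 0 0;0 0 -0.5 0 0 0;0 0 -0.5 0 0 0;0 0 -0.5 0 0 0;0 0 -0.4 0 0 0;0 0 -0.25 0 0 0;0 0 -0.1 0 0 0;0 0 -0.1 0 0 0;0 0 0 0 0 0;0 0 0 0 0 0;0 0 0 0 0 0")

```text
time_s: 2.7
tcp_pos: [0.4978, -0.3207, 0.0213]
ee_rot: [[-0.966, -0.259, 0.001], [-0.259, 0.966, -0.0], [-0.001, -0.001, -1.0]]
wrist_force: [-0.6, 0.6, 0.7]
gripper_width: 0.799
gripper_force: 0.0
```

Emit:
play_rows(commands="0 0 0 0 0 0;0 0 0 0 0 0;0 0 0 0 0 0;0 0 0 0 0 0;0 0 0 0 0 0;0 0 0 0 0 0;0 0 0 0 0 0;0 0 0 0 0 0", grip=0)

```text
time_s: 3.5
tcp_pos: [0.4974, -0.3206, 0.0207]
ee_rot: [[-0.966, -0.259, -0.0], [-0.259, 0.966, 0.0], [0.0, 0.0, -1.0]]
wrist_force: [-0.1, 0.6, 0.6]
gripper_width: 0.16
gripper_force: 0.0
```

Emit:
play_rows(commands="0 0 0 0 0 0;0 0 0 0 0 0")

```text
time_s: 3.7
tcp_pos: [0.4974, -0.3206, 0.0208]
ee_rot: [[-0.966, -0.259, 0.0], [-0.259, 0.966, -0.0], [-0.0, -0.0, -1.0]]
wrist_force: [0.2, -0.5, 0.1]
gripper_width: 0.024
gripper_force: 0.0
```

Run:
```python
from h import *
s=r.sense(); print(s["gripper_width"],s["gripper_force"],s["wrist_force"])
p,_=cams.capture("side"); q,_=cams.capture("top")
a=cv2.resize(p[240:350,220:360],None,fx=2.8,fy=2.8,interpolation=2); b=cv2.resize(q[160:270,330:470],None,fx=2.8,fy=2.8,interpolation=2)
cv2.imwrite("pics/grasp1.png",np.hstack([a,b]))
```

```text
0.023755948108178115 0.0 [ 0.17424355 -0.50242587  0.06655242]
```

View pics/grasp1.png

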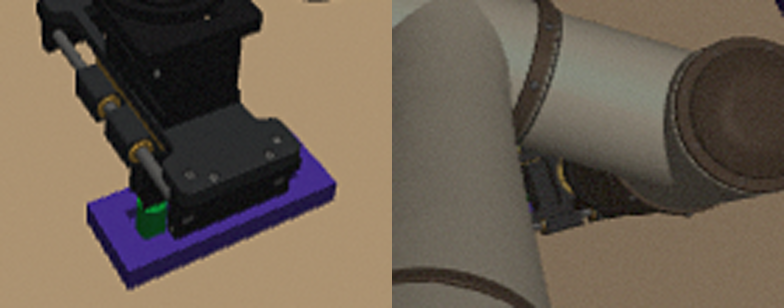

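The crop shows the green bead still at the tray's left end, side pixel about (274,317), with the shut fingers to its right. The grasp missed. I'll open, raise and look.

Emit:
play_rows(commands="0 0 0 0 0 0;0 0 0 0 0 0;0 0 0 0 0 0;0 0 0 0 0 0;0 0 0.2 0 0 0;0 0 0.5 0 0 0;0 0 0.8 0 0 0;0 0 0.8 0 0 0;0 0 0.5 0 0 0;0 0 0.2 0 0 0;0 0 0 0 0 0;0 0 0 0 0 0", grip=70)

```text
time_s: 5.0
tcp_pos: [0.4969, -0.3203, 0.11]
ee_rot: [[-0.966, -0.259, -0.001], [-0.259, 0.966, 0.001], [0.001, 0.001, -1.0]]
wrist_force: [-0.3, 0.5, -0.2]
gripper_width: 0.801
gripper_force: 0.0
```

Run:
```python
from h import *
s=r.sense(); print(s["tcp_pos"],s["gripper_width"])
i=cams.camera_info("side")
for P in (s["tcp_pos"],[.497,-.3215,.036],[.497,-.3215,.008]):
    c=i["R"]@np.array(P)+i["t"]; q=i["mtx"]@c; print("proj",(q[:2]/q[2]).round(1))
p,d=cams.capture("side"); np.savez("side1.npz",p=p,d=d)
p,H,W=cloud("side",p,d); h,sa,v=[H[...,k].astype(int) for k in range(3)]; z=W[...,2]
u=np.arange(512)[None,:]+0*h; vv=np.arange(384)[:,None]+0*h
m=(h>45)&(h<80)&(sa>100)&(u>255)&(u<295)&(vv>295)&(vv<330)
print(m.sum(),u[m].min(),u[m].max(),vv[m].min(),vv[m].max()); mt=m&(z>.028); print(mt.sum(),np.nanmean(W[mt],0),rect(W[mt]))
cv2.imwrite("pics/up1.png",cv2.resize(p[180:360,200:400],None,fx=3,fy=3,interpolation=2))
```

```text
[ 0.4968624 -0.3202608  0.1099893] 0.8011811811945665
proj [274.7 280.6]
proj [273.7 311.1]
proj [273.3 321.6]
151 269 279 308 324
92 [ 0.49620376 -0.32438086  0.03432764] ((497.2572021484375, -322.5474548339844), (19.235919952392578, 17.94890785217285), 76.42264556884766)
```

View pics/up1.png

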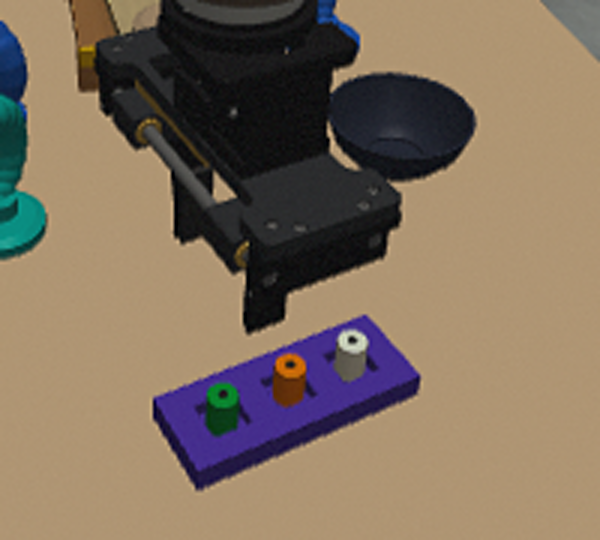

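The bead is still upright at crop (222,408). The fingertips at crop (190,240) and (265,325) look higher than the TCP projection, so I'll measure the tip height from depth.

Run:
```python
from h import *
f=np.load("side1.npz"); p,H,W=cloud("side",f["p"],f["d"]); v=H[...,2].astype(int)
for nm,(c0,c1,r0,r1) in dict(near=(281,296,262,296),far=(256,272,235,266)).items():
    for q in range(r0,r1,2):
        m=v[q,c0:c1]<45; P=W[q,c0:c1][m]
        if m.sum(): print(nm,q,m.sum(),np.nanmedian(P,0).round(4), "x",np.nanmin(P[:,0]).round(3),np.nanmax(P[:,0]).round(3))
```

```text
near 262 13 [ 0.4867 -0.4191  0.2397] x 0.482 0.495
near 264 13 [ 0.4866 -0.4188  0.2358] x 0.483 0.496
near 266 15 [ 0.4867 -0.4174  0.232 ] x 0.482 0.496
near 268 14 [ 0.4868 -0.4163  0.2275] x 0.482 0.497
near 270 14 [ 0.4872 -0.4154  0.2233] x 0.481 0.499
near 272 12 [ 0.4873 -0.411   0.2155] x 0.482 0.5
near 274 13 [ 0.4891 -0.4119  0.2123] x 0.482 0.5
near 276 14 [ 0.4903 -0.4111  0.2071] x 0.482 0.5
near 278 12 [ 0.4902 -0.412   0.2041] x 0.482 0.499
near 280 13 [ 0.4973 -0.363   0.1516] x 0.483 0.517
near 282 13 [ 0.5069 -0.3628  0.1464] x 0.497 0.517
near 284 14 [ 0.5059 -0.3624  0.1414] x 0.497 0.518
near 286 13 [ 0.5049 -0.3627  0.1373] x 0.497 0.516
near 288 7 [ 0.5018 -0.3636  0.1348] x 0.497 0.507
near 290 2 [ 0.4975 -0.365   0.1328] x 0.497 0.498
far 235 7 [ 0.4856 -0.2831  0.181 ] x 0.478 0.491
far 237 7 [ 0.4897 -0.2861  0.1788] x 0.464 0.496
far 239 8 [ 0.4892 -0.2853  0.1739] x 0.466 0.495
far 241 7 [ 0.4765 -0.2845  0.1692] x 0.467 0.496
far 243 7 [ 0.478  -0.2854  0.1671] x 0.469 0.496
far 245 7 [ 0.4782 -0.2883  0.1644] x 0.47 0.483
far 247 8 [ 0.4785 -0.2876  0.1598] x 0.471 0.485
far 249 12 [ 0.4784 -0.2874  0.1549] x 0.472 0.489
far 251 13 [ 0.4791 -0.2877  0.1507] x 0.471 0.49
far 253 14 [ 0.4786 -0.2882  0.1466] x 0.471 0.49
far 255 14 [ 0.4788 -0.2881  0.1418] x 0.471 0.49
far 257 14 [ 0.4786 -0.2876  0.137 ] x 0.471 0.491
far 259 9 [ 0.4781 -0.2894  0.1347] x 0.471 0.485
far 261 2 [ 0.4731 -0.3776  0.2083] x 0.473 0.474
```

The fingertips sit about 24 mm above the reported TCP, so the shut fingers passed over the bead. I'll check this again at a narrower opening, before going lower.

Emit:
play_rows(commands="0 0 -0.5 0 0 0;0 0 -0.5 0 0 0;0 0 -0.5 0 0 0;0 0 -0.4 0 0 0;0 0 -0.1 0 0 0;0 0 0 0 0 0;0 0 0 0 0 0", grip=36)

```text
time_s: 5.75
tcp_pos: [0.4979, -0.3208, 0.0512]
ee_rot: [[-0.966, -0.259, 0.001], [-0.259, 0.966, -0.0], [-0.001, -0.001, -1.0]]
wrist_force: [0.5, 0.3, -0.1]
gripper_width: 0.422
gripper_force: 0.0
```

Run:
```python
from h import *
s=r.sense(); print(s["tcp_pos"],s["gripper_width"]*87)
p,H,W=cloud("side"); v=H[...,2].astype(int); h=H[...,0].astype(int)
cv2.imwrite("pics/up2.png",cv2.resize(p[200:350,220:360],None,fx=4,fy=4,interpolation=2))
t=s["tcp_pos"]; R=s["ee_rot"]; L=(W-t)@R   # tool-frame coordinates
m=(v<60)&(abs(L[...,0])<.03)&(abs(L[...,1])<.06)&(L[...,2]>-.06)&(W[...,2]>.024)&((H[...,1]<90)|(v<35))
for a in np.arange(-.056,.016,.004):
    k=m&(L[...,2]>=a)&(L[...,2]<a+.004)
    if k.sum()>2: print("behind tip %.3f"%a,k.sum(),"x",np.percentile(L[k][:,0],[5,95]).round(3),"y",np.percentile(L[k][:,1],[5,95]).round(3))
```

```text
[ 0.49786795 -0.32078939  0.05115956] 36.73184355477269
behind tip -0.056 8 x [0.01  0.011] y [-0.03   0.028]
behind tip -0.052 9 x [0.007 0.011] y [-0.03   0.009]
behind tip -0.048 10 x [0.007 0.012] y [-0.029 -0.021]
behind tip -0.044 8 x [0.007 0.011] y [-0.028 -0.022]
behind tip -0.040 10 x [0.006 0.012] y [-0.028  0.022]
behind tip -0.036 10 x [0.005 0.011] y [-0.028  0.023]
behind tip -0.032 19 x [0.006 0.012] y [-0.028  0.023]
behind tip -0.028 13 x [0.006 0.012] y [-0.028  0.021]
behind tip -0.024 10 x [0.005 0.011] y [-0.027  0.022]
```

View pics/up2.png

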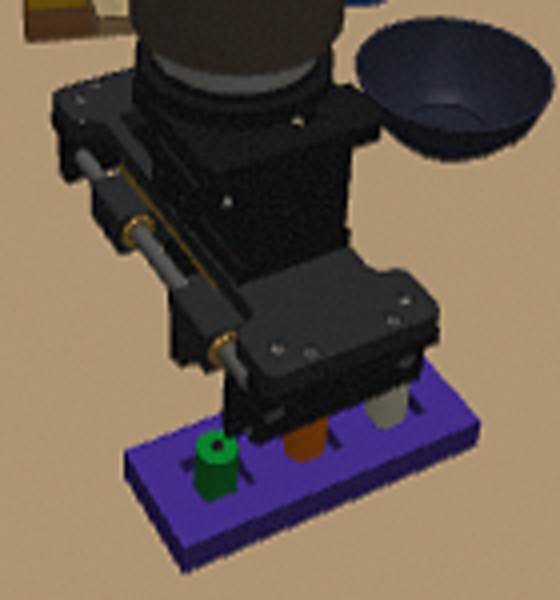

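The near fingertip ends at crop (240,430), about 21 mm behind the TCP along the tool axis. Sideways the fingers agree with the TCP. I'll descend with that offset and watch the force.

Emit:
play_rows(commands="-0.03 -0.03 -0.3 0 0 0;0 0 -0.3 0 0 0;0 0 -0.3 0 0 0;0 0 -0.3 0 0 0;0 0 -0.2 0 0 0;0 0 -0.1 0 0 0;0 0 0 0 0 0;0 0 0 0 0 0")

```text
time_s: 6.6
tcp_pos: [0.4968, -0.3216, 0.0059]
ee_rot: [[-0.966, -0.259, 0.0], [-0.259, 0.966, -0.0], [-0.0, -0.0, -1.0]]
wrist_force: [0.3, -0.3, -0.0]
gripper_width: 0.412
gripper_force: 0.0
```

Emit:
play_rows(commands="0 0 -0.06 0 0 0;0 0 -0.05 0 0 0;0 0 0 0 0 0;0 0 0 0 0 0")

```text
time_s: 7.0
tcp_pos: [0.4966, -0.3215, 0.0025]
ee_rot: [[-0.966, -0.259, 0.0], [-0.259, 0.966, -0.0], [-0.0, -0.0, -1.0]]
wrist_force: [-0.5, -0.2, -0.1]
gripper_width: 0.416
gripper_force: 0.0
```

Emit:
play_rows(commands="0 0 0 0 0 0;0 0 0 0 0 0;0 0 0 0 0 0;0 0 0 0 0 0;0 0 0 0 0 0", grip=8)

```text
time_s: 7.5
tcp_pos: [0.4966, -0.3215, 0.0025]
ee_rot: [[-0.966, -0.259, 0.0], [-0.259, 0.966, -0.0], [-0.0, -0.0, -1.0]]
wrist_force: [0.3, 1.3, 0.9]
gripper_width: 0.216
gripper_force: 30.0
```

Gripped: 18.8 mm opening at 30 N. The bead's underside is 5.5 mm above the reported TCP. Lifting.

Emit:
play_rows(commands="0 0 0.1 0 0 0;0 0 0.2 0 0 0;0 0 0.4 0 0 0;0 0 0.8 0 0 0;0 0 1 0 0 0;0 0 1 0 0 0;0 0 1 0 0 0;0 0 1 0 0 0;0 0 0.8 0 0 0;0 0 0.7 0 0 0;0 0 0.4 0 0 0;0 0 0.2 0 0 0;0 0 0 0 0 0")

```text
time_s: 8.8
tcp_pos: [0.4966, -0.3215, 0.231]
ee_rot: [[-0.966, -0.259, 0.001], [-0.259, 0.966, -0.0], [-0.001, -0.0, -1.0]]
wrist_force: [0.5, 0.1, 0.0]
gripper_width: 0.218
gripper_force: 30.0
```

Emit:
play_rows(commands="0.02 0.2 0 0 0 -0.02;0.04 0.5 0 0 0 -0.05;0.1 1 0 0 0 -0.1;0.1 1 0 0 0 -0.1;0.1 1 0 0 0 -0.1;0.1 1 0 0 0 -0.1;0.1 1 0 0 0 -0.1;0.1 1 0 0 0 -0.1;0.1 1 0 0 0 -0.1;0.1 1 0 0 0 -0.1;0.1 1 0 0 0 -0.1;0.1 1 0 0 0 -0.1;0.1 1 0 0 0 -0.1;0.1 1 0 0 0 -0.1;0.1 1 0 0 0 -0.1;0.1 1 0 0 0 -0.1;0.1 1 0 0 0 -0.1;0.07 0.9 0 0 0 -0.1;0.04 0.5 0 0 0 0;0 0.3 0 0 0 0")

```text
time_s: 10.8
tcp_pos: [0.5461, 0.2015, 0.2293]
ee_rot: [[-1.0, -0.013, -0.002], [-0.013, 1.0, -0.001], [0.002, -0.001, -1.0]]
wrist_force: [0.3, 0.1, -0.4]
gripper_width: 0.217
gripper_force: 30.0
```

Emit:
play_rows(commands="0 0.1 0 0 0 0;0 0 0 0 0 0;0 0 0 0 0 0;0 0 0 0 0 0")

```text
time_s: 11.2
tcp_pos: [0.5467, 0.2027, 0.2307]
ee_rot: [[-1.0, -0.01, 0.0], [-0.01, 1.0, 0.0], [-0.0, 0.0, -1.0]]
wrist_force: [-0.4, 0.8, -0.5]
gripper_width: 0.215
gripper_force: 30.0
```

Emit:
play_rows(commands="-0.05 0.03 -0.3 0 0 0;-0.04 0 -0.6 0 0 0;0 0 -0.8 0 0 0;0 0 -0.8 0 0 0;0 0 -0.8 0 0 0;0 0 -0.6 0 0 0;0 0 -0.4 0 0 0;0 0 -0.2 0 0 0;0 0 -0.1 0 0 0;0 0 0 0 0 0;0 0 0 0 0 0;0 0 0 0 0 0")

```text
time_s: 12.4
tcp_pos: [0.5444, 0.2047, 0.0933]
ee_rot: [[-1.0, -0.011, 0.001], [-0.011, 1.0, 0.001], [-0.001, 0.001, -1.0]]
wrist_force: [0.4, -0.1, -1.3]
gripper_width: 0.214
gripper_force: 30.0
```

Run:
```python
from h import *
s=r.sense(); print(s["tcp_pos"],s["wrist_force"])
p,H,W=cloud("side"); q,_=cams.capture("top")
h,sa,v=[H[...,k].astype(int) for k in range(3)]
m=(h>45)&(h<80)&(sa>90)&(np.arange(512)[None,:]>220)&(np.arange(512)[None,:]<290)&(np.arange(384)[:,None]<200)&(np.arange(384)[:,None]>110)
print(m.sum(), np.nanmean(W[m],0), np.nanpercentile(W[m],[3,97],axis=0)) if m.sum() else 0
cv2.imwrite("pics/place.png",np.hstack([cv2.resize(p[120:220,200:300],(400,400),interpolation=2),cv2.resize(q[155:255,105:205],(400,400),interpolation=2)]))
```

```text
[0.54442045 0.20471425 0.0932904 ] [ 0.40160465 -0.12513501 -1.33271069]
39 [0.53961253 0.31956223 0.10662123] [[0.50862517 0.11790747 0.04126289]
 [0.55492984 0.73768176 0.2001306 ]]
```

View pics/place.png

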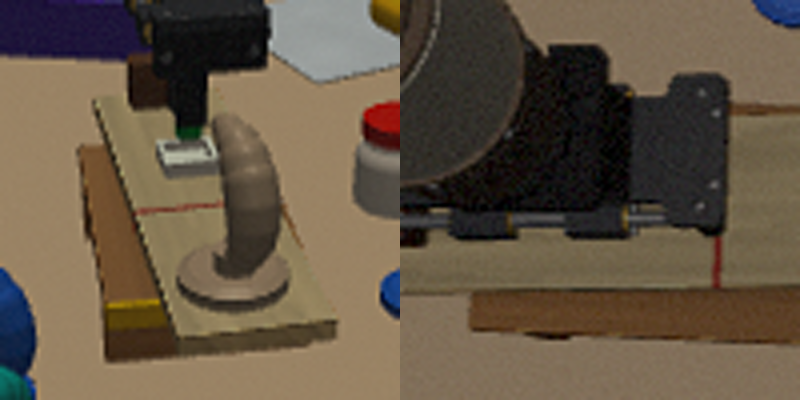

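The picture shows the bead at (188,132) in the left crop, right above the dish at (188,153). Lowering it onto the dish floor.

Emit:
play_rows(commands="0 -0.03 -0.15 0 0 0;0 0 -0.15 0 0 0;0 0 -0.12 0 0 0;0 0 -0.08 0 0 0;0 0 -0.05 0 0 0;0 0 0 0 0 0;0 0 0 0 0 0")

```text
time_s: 13.2
tcp_pos: [0.544, 0.2036, 0.076]
ee_rot: [[-1.0, -0.011, 0.0], [-0.011, 1.0, 0.0], [-0.0, 0.0, -1.0]]
wrist_force: [0.5, -0.1, -0.4]
gripper_width: 0.218
gripper_force: 30.0
```

Emit:
play_rows(commands="0 0 -0.03 0 0 0;0 0 -0.02 0 0 0;0 0 0 0 0 0;0 0 0 0 0 0")

```text
time_s: 13.6
tcp_pos: [0.544, 0.2036, 0.0745]
ee_rot: [[-1.0, -0.011, 0.0], [-0.011, 1.0, 0.0], [-0.0, 0.0, -1.0]]
wrist_force: [-0.3, -0.3, 0.5]
gripper_width: 0.22
gripper_force: 30.0
```

Emit:
play_rows(commands="0 0 0 0 0 0;0 0 0 0 0 0;0 0 0 0 0 0;0 0 0 0 0 0;0 0 0.1 0 0 0;0 0 0.3 0 0 0;0 0 0.6 0 0 0;0 0 0.8 0 0 0;0 0 0.8 0 0 0;0 0.2 0.5 0 0 0;0 0.6 0.1 0 0 0;0 0.8 0 0 0 0;0 0.8 0 0 0 0;0 0.7 0 0 0 0;0 0.4 0 0 0 0;0 0.1 0 0 0 0;0 0 0 0 0 0;0 0 0 0 0 0", grip=46)

```text
time_s: 15.4
tcp_pos: [0.5438, 0.3108, 0.1703]
ee_rot: [[-1.0, -0.011, -0.001], [-0.011, 1.0, -0.0], [0.001, -0.0, -1.0]]
wrist_force: [0.0, 0.7, -0.2]
gripper_width: 0.531
gripper_force: 0.0
```

```bash
cat > view.py <<'E'
from h import *
import sys
s=r.sense(); print(s["tcp_pos"],s["gripper_width"]*87)
p,_,W=cloud("side"); q,_,V=cloud("top"); np.savez("last.npz",p=p,q=q,W=W,V=V)
cv2.imwrite(sys.argv[1],np.hstack([cv2.resize(p[115:235,200:300],(500,600),interpolation=2),cv2.resize(q[160:250,90:135],(300,600),interpolation=2)]))
E
python3 view.py pics/rel.png
```

```text
[0.54384536 0.31084869 0.1703116 ] 46.16395465666727
```

View pics/rel.png

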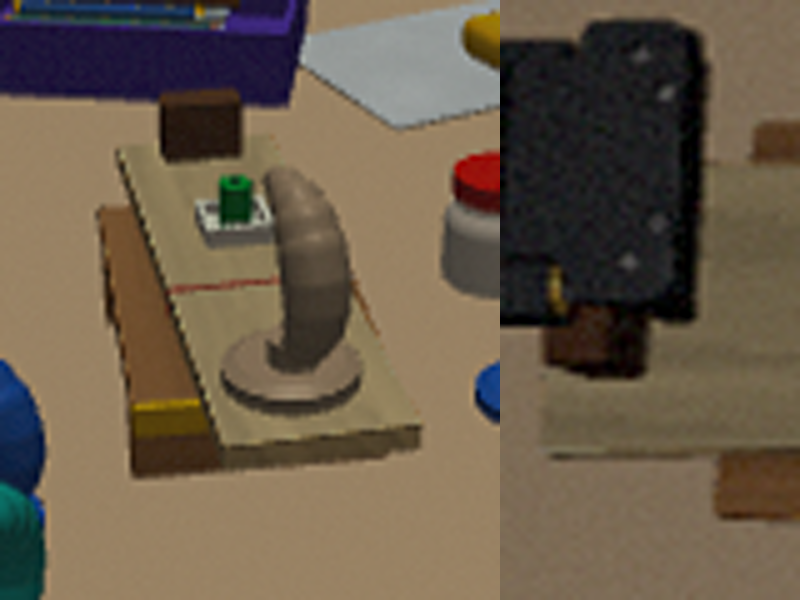

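The green bead stands upright in the dish (left crop, 236,200). Now pinching the grip block.

Emit:
play_rows(commands="-0.05 0.06 -0.3 0 0 0;0 0 -0.6 0 0 0;0 0 -0.7 0 0 0;0 0 -0.7 0 0 0;0 0 -0.6 0 0 0;0 0 -0.4 0 0 0;0 0 -0.2 0 0 0;0 0 -0.1 0 0 0;0 0 -0.05 0 0 0;0 0 0 0 0 0;0 0 0 0 0 0;0 0 0 0 0 0")

```text
time_s: 16.7
tcp_pos: [0.5427, 0.3136, 0.0616]
ee_rot: [[-1.0, -0.011, 0.001], [-0.011, 1.0, 0.001], [-0.001, 0.001, -1.0]]
wrist_force: [-0.4, 0.3, -0.4]
gripper_width: 0.528
gripper_force: 0.0
```

Run:
```python
from h import *
s=r.sense(); print({k:np.round(s[k],4).tolist() for k in("tcp_pos","wrist_force","ee_rot")})
p,H,W=cloud("side"); L=(W-s["tcp_pos"])@s["ee_rot"]; v=H[...,2].astype(int)
m=(v<60)&(H[...,1]<110)&(abs(L[...,0])<.02)&(L[...,1]<-.015)&(L[...,1]>-.05)
for a in np.arange(-.06,0,.004):
    k=m&(L[...,2]>=a)&(L[...,2]<a+.004)
    print("%.3f"%a,k.sum(),np.nanmedian(W[k],0).round(4) if k.sum() else "")
```

```text
{'tcp_pos': [0.5427, 0.3136, 0.0616], 'wrist_force': [-0.3799, 0.2726, -0.4327], 'ee_rot': [[-0.9999, -0.0114, 0.0008], [-0.0114, 0.9999, 0.0008], [-0.0008, 0.0008, -1.0]]}
-0.060 7 [0.5412 0.2773 0.1189]
-0.056 7 [0.5378 0.2789 0.1152]
-0.052 10 [0.5425 0.2778 0.1121]
-0.048 5 [0.5378 0.2808 0.1072]
-0.044 10 [0.5399 0.2811 0.1033]
-0.040 7 [0.5443 0.2809 0.099 ]
-0.036 8 [0.5398 0.2819 0.0954]
-0.032 9 [0.5403 0.2807 0.092 ]
-0.028 5 [0.5418 0.2818 0.0879]
-0.024 7 [0.5412 0.2827 0.084 ]
-0.020 0 
-0.016 0 
-0.012 0 
-0.008 0 
-0.004 0
```

The fingertips are about 7 mm above the board top. Closing.

Emit:
play_rows(commands="0 0 0 0 0 0;0 0 0 0 0 0;0 0 0 0 0 0;0 0 0 0 0 0;0 0 0 0 0 0;0 0 0 0 0 0", grip=12)

```text
time_s: 17.35
tcp_pos: [0.5426, 0.3135, 0.0609]
ee_rot: [[-1.0, -0.011, 0.0], [-0.011, 1.0, 0.0], [-0.0, 0.0, -1.0]]
wrist_force: [-0.8, 1.0, -0.2]
gripper_width: 0.247
gripper_force: 30.0
```

```bash
cat > meas.py <<'E'
from h import *
s=r.sense(); print({k:np.round(s[k],4).tolist() for k in("time_s","tcp_pos","wrist_force","moment","gripper_width","gripper_force")})
p,H,W=cloud("top"); cv2.imwrite("pics/top_last.png",p)
h,sa,v=[H[...,k].astype(int) for k in range(3)]; z=W[...,2]
u=np.arange(512)[None,:]+0*h; vv=np.arange(384)[:,None]+0*h
B=(u>90)&(u<310)&(vv>170)&(vv<245)
m=B&((h<8)|(h>172))&(sa>150)&(abs(z-.076)<.008)
P=np.array([ray("top",(np.average(u[q][m[q]],weights=sa[q][m[q]]),q),.076) for q in range(384) if m[q].any()])
a=np.polyfit(P[:,0],P[:,1],1); res=P[:,1]-np.polyval(a,P[:,0]); print("red: n",len(P),"y at x=.478/.531/.58",np.polyval(a,[.478,.531,.58]).round(4),"yaw",np.degrees(np.arctan(a[0])).round(2),"x",P[:,0].min().round(4),P[:,0].max().round(4),"rms",res.std().round(4))
t=B&(abs(z-.076)<.006); R=rect(W[t]); print("boardtop",R)
zb=W[B&(abs(z-.076)<.006)&(sa<190)]; A=np.c_[zb,np.ones(len(zb))]; c=np.linalg.lstsq(A[:,[0,1,3]],A[:,2],rcond=None)[0]; print("plane slopes",c.round(4))
y=B&(h>20)&(h<34)&(sa>180)&(abs(z-.06)<.006)
if y.sum(): print("yellow outer y at x",[ (ray("top",(u[q][y[q]].max()+.5,q),.06)[:2]).round(4).tolist() for q in range(384) if y[q].any()][::3])
f=B&(z>.12)&(u>200); print("moon upper",np.nanmean(W[f],0).round(4),f.sum(),np.nanmax(z[f]).round(4))
E
python3 meas.py
```

```text
{'time_s': 17.35, 'tcp_pos': [0.5426, 0.3135, 0.0609], 'wrist_force': [-0.7896, 0.9528, -0.1862], 'moment': [0.2383, -0.0128, 0.0009], 'gripper_width': 0.247, 'gripper_force': 29.9996}
red: n 43 y at x=.478/.531/.58 [0.1373 0.1381 0.1389] yaw 0.9 x 0.4949 0.5923 rms 0.0003
boardtop ((544.3353271484375, 158.08303833007812), (100.91889953613281, 360.3791809082031), 0.5609394907951355)
plane slopes [0.0012 0.0011 0.0744]
yellow outer y at x [[0.6004, 0.0384], [0.4896, 0.0419], [0.4827, 0.0418], [0.4758, 0.044], [0.4689, 0.0439], [0.4621, 0.0439]]
moon upper [0.5415 0.0169 0.1761] 435 0.1916
```

Gripped at 21.5 mm and 30 N, and the red line is about 98 mm inward of the edge. I'll slide gently, turning the board square to the riser as it goes.

Emit:
play_rows(commands="0 -0.03 -0.01 0 0 0;-0.007 -0.06 0 0 0 -0.02;-0.007 -0.1 0 0 0 -0.02;-0.007 -0.14 0 0 0 -0.02;-0.007 -0.16 0 0 0 -0.02;-0.007 -0.16 0 0 0 -0.02;-0.007 -0.16 0 0 0 -0.02;-0.007 -0.16 0 0 0 -0.02;-0.007 -0.16 0 0 0 -0.02;-0.007 -0.16 0 0 0 -0.02")

```text
time_s: 18.4
tcp_pos: [0.5409, 0.2745, 0.0609]
ee_rot: [[-1.0, 0.016, 0.001], [0.016, 1.0, 0.001], [-0.001, 0.001, -1.0]]
wrist_force: [0.4, 5.1, 1.1]
gripper_width: 0.25
gripper_force: 30.0
```

Emit:
play_rows(commands="-0.007 -0.16 0 0 0 -0.02;-0.007 -0.16 0 0 0 -0.02;-0.007 -0.16 0 0 0 -0.02;-0.007 -0.16 0 0 0 -0.02;-0.007 -0.16 0 0 0 -0.02;-0.007 -0.16 0 0 0 -0.02;-0.007 -0.16 0 0 0 -0.02;-0.007 -0.14 0 0 0 -0.02;-0.007 -0.1 0 0 0 -0.02;0 -0.05 0 0 0 0;0 0 0 0 0 0;0 0 0 0 0 0")

```text
time_s: 19.6
tcp_pos: [0.539, 0.2323, 0.061]
ee_rot: [[-0.999, 0.043, 0.001], [0.043, 0.999, 0.0], [-0.001, 0.0, -1.0]]
wrist_force: [2.2, 4.5, 3.5]
gripper_width: 0.249
gripper_force: 30.0
```

```bash
python3 meas.py
```

```text
{'time_s': 19.6, 'tcp_pos': [0.539, 0.2323, 0.061], 'wrist_force': [2.1512, 4.5303, 3.47], 'moment': [1.2616, -0.3989, 0.1793], 'gripper_width': 0.249, 'gripper_force': 30.0056}
red: n 43 y at x=.478/.531/.58 [0.0593 0.0573 0.0554] yaw -2.2 x 0.4812 0.5779 rms 0.0006
boardtop ((532.5973510742188, 76.90829467773438), (360.572509765625, 100.59919738769531), 87.63439178466797)
plane slopes [0.0004 0.0017 0.0749]
yellow outer y at x [[0.6004, 0.0384], [0.5932, 0.0383], [0.5859, 0.0382], [0.4758, 0.044], [0.4689, 0.0416], [0.4621, 0.0439]]
moon upper [ 0.5224 -0.0622  0.1772] 406 0.1908
```

Emit:
play_rows(commands="0 -0.02 0 0 0 0;-0.003 -0.05 0 0 0 -0.005;-0.005 -0.08 0 0 0 -0.005;-0.005 -0.09 0 0 0 -0.005;-0.005 -0.09 0 0 0 -0.005;-0.004 -0.09 0 0 0 -0.005;-0.003 -0.07 0 0 0 -0.005;0 -0.04 0 0 0 0;0 -0.02 0 0 0 0;0 0 0 0 0 0;0 0 0 0 0 0;0 0 0 0 0 0;0 0 0 0 0 0")

```text
time_s: 20.95
tcp_pos: [0.5383, 0.2166, 0.0611]
ee_rot: [[-0.999, 0.047, 0.001], [0.047, 0.999, 0.001], [-0.001, 0.001, -1.0]]
wrist_force: [0.3, 6.9, 2.4]
gripper_width: 0.252
gripper_force: 30.0
```

```bash
python3 meas.py
python3 - <<'E'
from h import *
p,H,W=cloud("side"); q=cv2.imread("pics/top_last.png")
np.savez("fin.npz",p=p,q=q,W=W)
cv2.imwrite("pics/fin1.png",np.hstack([cv2.resize(p[150:240,190:265],(500,600),interpolation=2),cv2.resize(q[175:245,205:240],(300,600),interpolation=2)]))
E
```

```text
{'time_s': 20.95, 'tcp_pos': [0.5383, 0.2166, 0.0611], 'wrist_force': [0.2763, 6.8896, 2.4085], 'moment': [1.7534, -0.1786, 0.0388], 'gripper_width': 0.2515, 'gripper_force': 29.9997}
red: n 42 y at x=.478/.531/.58 [0.0442 0.0417 0.0395] yaw -2.65 x 0.4812 0.5756 rms 0.0005
boardtop ((531.2076416015625, 60.909210205078125), (360.23101806640625, 100.96876525878906), 87.34256744384766)
plane slopes [-0.0018  0.0024  0.076 ]
yellow outer y at x [[0.6004, 0.0384], [0.5932, 0.0383], [0.5859, 0.0382], [0.4735, 0.044], [0.4666, 0.0439]]
moon upper [ 0.52   -0.0777  0.1772] 408 0.191
```

View pics/fin1.png

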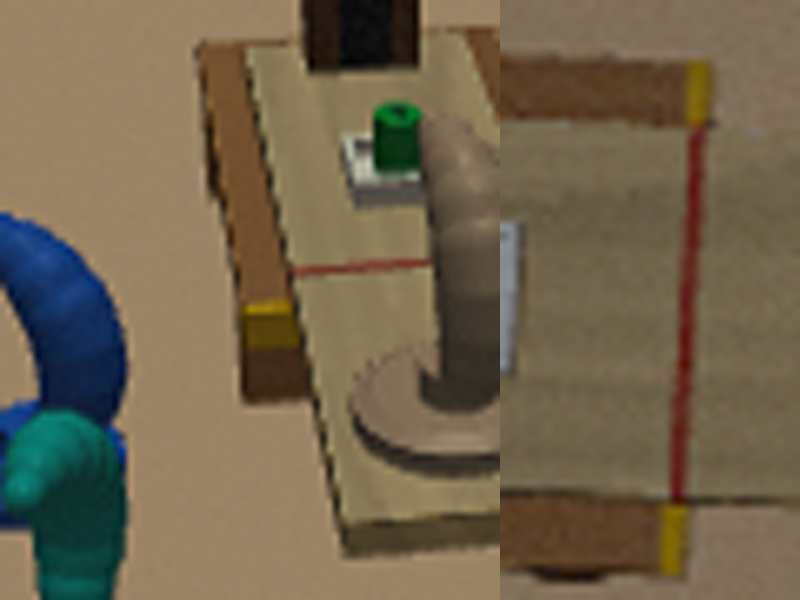

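The side view shows the line square to the edge with the bead and moon standing. In the top crop the red line (column 689) is still slightly inward of the yellow edge's outer side (column 699). I'll make a subpixel measurement for the last correction.

Run:
```python
from h import *
qs=[cams.capture("top")[0].astype(float) for _ in range(4)]; q=np.mean(qs,0)
yel=np.minimum(q[...,1],q[...,2])-q[...,0]     # yellowness
red=q[...,2]-(q[...,1]+q[...,0])/2
E=[];Rr=[]
for v in list(range(183,189))+list(range(235,241)):
    g=yel[v,219:236]; pk=g.argmax(); bg=g[-4:].mean(); half=(g[pk]+bg)/2
    j=next(k for k in range(pk,16) if g[k+1]<half); E.append(ray("top",(219+j+(g[j]-half)/(g[j]-g[j+1]),v),.06))
for v in range(193,231):
    g=red[v,217:236]; g=np.clip(g-np.median(g)-15,0,None); Rr.append(ray("top",((g*np.arange(217,236)).sum()/g.sum(),v),.076))
E=np.array(E);Rr=np.array(Rr)
a=np.polyfit(E[:,0],E[:,1],1);b=np.polyfit(Rr[:,0],Rr[:,1],1)
print("edge",np.polyval(a,[.48,.53,.58]).round(4),np.degrees(np.arctan(a[0])),(E[:,1]-np.polyval(a,E[:,0])).std())
print("red ",np.polyval(b,[.48,.53,.58]).round(4),np.degrees(np.arctan(b[0])),(Rr[:,1]-np.polyval(b,Rr[:,0])).std())
# side camera: red at board's -x side top corner vs yellow top edge
s=r.sense(); print(s["wrist_force"],s["tcp_pos"],s["time_s"])
p=np.mean([cams.capture("side")[0].astype(float) for _ in range(3)],0)
red=p[...,2]-(p[...,1]+p[...,0])/2; yel=np.minimum(p[...,1],p[...,2])-p[...,0]
for u in range(234,254,3):
    g=red[180:200,u]; g=np.clip(g-np.median(g)-12,0,None)
    if g.sum()>0: print("side red",ray("side",(u,(g*np.arange(180,200)).sum()/g.sum()),.076).round(4))
for u in range(227,234): 
    c=p[188:206,u].astype(int); print("side col",u,yel[188:206,u].astype(int),c.mean(1).astype(int))
```

```text
edge [0.0428 0.0405 0.0382] -2.6369459222677807 0.0001764828777413622
red  [0.044  0.0416 0.0392] -2.756753208620977 0.00024618423023687507
[0.89969017 5.8238583  3.22221571] [0.53833538 0.21658976 0.06114113] 21.25
side red [0.4824 0.0448 0.076 ]
side red [0.4899 0.0436 0.076 ]
side red [0.4974 0.0421 0.076 ]
side red [0.5051 0.0421 0.076 ]
side red [0.513  0.0423 0.076 ]
side red [0.5208 0.0426 0.076 ]
side red [0.5284 0.0411 0.076 ]
side col 227 [ 32  32  32  32  32  31  30  46 119  53  55  57  56  55  36  18  17  18] [77 78 77 77 77 77 77 83 96 51 53 54 53 53 43 41 42 42]
side col 228 [ 32  33  31  33  32  31  34  65 116  51  54  55  55  54  34  17  18  20] [78 79 79 78 79 78 78 86 95 51 53 54 54 53 45 40 44 43]
side col 229 [ 31  32  33  32  32  30  31  63 115  50  53  55  53  53  31  14  19  20] [77 78 78 78 77 78 78 86 95 50 52 54 52 52 46 43 43 44]
side col 230 [ 33  32  32  32  33  31  37  92 115  49  53  54  54  55  34  15  19  19] [77 78 77 77 77 77 80 87 96 49 52 53 53 52 46 43 43 43]
side col 231 [33 32 33 32 33 31 37 82 98 50 53 55 55 53 21 16 19 18] [79 78 79 78 77 78 80 88 84 50 52 53 54 52 43 40 43 45]
side col 232 [ 24  24  30  32  33  31  37  86 101  51  54  53  55  53  25  16  19  21] [59 61 71 81 79 79 81 88 84 51 53 52 54 51 42 42 43 43]
side col 233 [40 26 16  6 12 20 22 53 74 56 55 55 56 55 25 18 16 20] [126  75  54  32  41  54  57  69  66  51  52  53  53  52  43  39  43  43]
```

Emit:
play_rows(commands="0 -0.02 0 0 0 0;0 -0.02 0 0 0 0;0 0 0 0 0 0;0 0 0 0 0 0;0 0 0 0 0 0;0 0 0 0 0 0")

```text
time_s: 22.0
tcp_pos: [0.5383, 0.2155, 0.0612]
ee_rot: [[-0.999, 0.047, 0.001], [0.047, 0.999, 0.001], [-0.001, 0.001, -1.0]]
wrist_force: [0.5, 6.4, 3.8]
gripper_width: 0.25
gripper_force: 30.0
```

```bash
python3 - <<'E'
from h import *
print("side edge",[ray("side",(c,196.5),.06).round(4) for c in (228,231)])
q=np.mean([cams.capture("top")[0].astype(float) for _ in range(4)],0)
red=q[...,2]-(q[...,1]+q[...,0])/2; Rr=[]
for v in range(193,231):
    g=red[v,217:236]; g=np.clip(g-np.median(g)-15,0,None); Rr.append(ray("top",((g*np.arange(217,236)).sum()/g.sum(),v),.076))
Rr=np.array(Rr); b=np.polyfit(Rr[:,0],Rr[:,1],1); print("red",np.polyval(b,[.48,.53,.58]).round(4),np.degrees(np.arctan(b[0])))
E
python3 meas.py | grep -v yellow
python3 - <<'E'
import sys; sys.path.insert(0,".")
from h import *
p,H,W=cloud("side"); h,sa,v=[H[...,k].astype(int) for k in range(3)]
m=(h>45)&(h<80)&(sa>100); m[:, :240]=0; m[:,275:]=0; m[:150]=0; m[230:]=0
print("bead",m.sum(),np.nanmean(W[m],0).round(4),np.nanmax(W[m][:,2]).round(4))
cv2.imwrite("pics/fin2.png",p)
E
```

```text
side edge [array([0.4661, 0.0425, 0.06  ]), array([0.4736, 0.041 , 0.06  ])]
red [0.0429 0.0405 0.038 ] -2.75831955164966
{'time_s': 22.2, 'tcp_pos': [0.5383, 0.2155, 0.0612], 'wrist_force': [0.7663, 4.8589, 3.31], 'moment': [1.8179, -0.1175, -0.0814], 'gripper_width': 0.2531, 'gripper_force': 29.9998}
red: n 43 y at x=.478/.531/.58 [0.043  0.0406 0.0383] yaw -2.65 x 0.4812 0.5779 rms 0.0005
boardtop ((530.8170166015625, 60.22161865234375), (360.64154052734375, 100.44398498535156), 87.30859375)
plane slopes [0.0008 0.0026 0.0747]
moon upper [ 0.52   -0.0784  0.1775] 405 0.1902
bead 68 [0.5318 0.1003 0.0985] 0.1086
```

View pics/fin2.png

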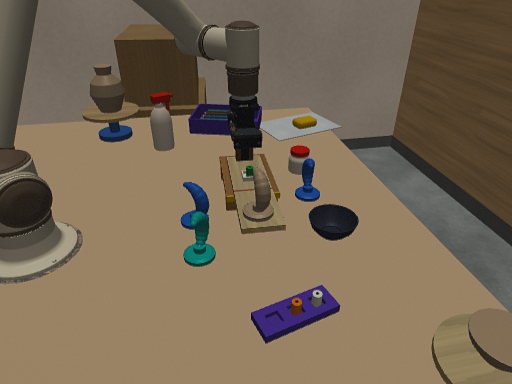

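The final view shows the moon standing at (260,185), the bead in the dish at (250,170), the two other beads in the tray, and the red line at the edge. The hold has given way by 0.3 mm, so I'll push down by that much, let it settle and hand in.

Emit:
play_rows(commands="0 0 -0.01 0 0 0;0 0 0 0 0 0;0 0 0 0 0 0;0 0 0 0 0 0;0 0 0 0 0 0;0 0 0 0 0 0;0 0 0 0 0 0;0 0 0 0 0 0")

```text
time_s: 23.1
tcp_pos: [0.5383, 0.2155, 0.061]
ee_rot: [[-0.999, 0.047, 0.001], [0.047, 0.999, 0.001], [-0.001, 0.001, -1.0]]
wrist_force: [1.1, 5.9, 2.8]
gripper_width: 0.248
gripper_force: 30.0
```

```bash
python3 meas.py | egrep "time|red|moon|slopes"; python3 -c "
from station import r
print(r.finish_job())"
```

```text
{'time_s': 23.1, 'tcp_pos': [0.5383, 0.2155, 0.061], 'wrist_force': [1.0623, 5.8991, 2.7785], 'moment': [1.8135, -0.0262, -0.0329], 'gripper_width': 0.2484, 'gripper_force': 30.0007}
red: n 43 y at x=.478/.531/.58 [0.0429 0.0405 0.0383] yaw -2.59 x 0.4812 0.5779 rms 0.0005
plane slopes [-0.0008  0.0019  0.0755]
moon upper [ 0.52   -0.0784  0.1775] 407 0.192
the job is handed in; nothing more can be done
None
```

I handed the job in at 23.1 s: the green bead stands in the dish and the moon is upright. The red line measures level with the yellow edge (within about 0.5 mm), and the arm still holds the board level. My first try at the bead closed above it and missed, without disturbing anything.

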